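# Put the long drill bit away in the push-latched bit chest

### The arm

A 6-joint arm with a two-finger parallel gripper is mounted at the origin on a cart in front of the work surface, level with it; the furniture and walls round the work are solid. World frame = base frame: x ahead of the robot, y to its left, z up, the work surface at z = 0. Lengths are in m, angles in degrees, forces in N, time in s.
With the tool pointing down it reaches from about 0.4 to 0.825 m from the base axis. Payload 7 kg.
Tool frame: the origin (TCP) lies on the centre line of the jaws, within the pads' length; the fingertips stand 11 mm ahead of it and the grasp point (between the pads) lies 8 mm behind it; z points along the fingers, y is the direction in which the jaws open and shut (so a half turn about z gives the same grasp; the last joint's range is limited). The gripper opens to 88 mm and grips with 3 to 60 N. Pads are 19 mm wide; open, the fingers measure 130 mm over their backs; the gripper's body (78 mm by 193 mm) begins 47 mm behind the grasp point.
Start: joints at [87.382, 20.546, 0.682, 0, -70.136, -16.507], TCP at [0.221, 0.638, 0.238] pointing down, gripper open.
Joint ranges: [-176.03, 176.03], [-82.01, 121.73], [-58.28, 71.71], [-173.87, 95.51], [-174.79, -0.11], [-173.66, 173.66]. Speed limits (degrees/s): [136.94, 136.94, 172.46, 180, 180, 180].

### API

Orientations are given as [roll, pitch, yaw] about the fixed x, y, z axes, in that order (R = Rz(yaw) Ry(pitch) Rx(roll)).
In Python, from plant import ctrl, cams, order gives the robot as it stands.
- The arm moves only by the tool jog_arm, never from a script. Its argument "motion" is a list of rows, each an object with "offset": the shift along the tool's x, y, z in mm, a list of three; "roll": the turn about the tool's z in rad; "hand": the finger opening in mm, from 0 to 87.6. A call has 1 to 20 rows; each row is the pose to reach, as a shift and turn from the pose commanded when the call began, along the tool's axes at that moment; what a row does not reach only later rows make up. A row lasts 1/12 s, in which the tool goes at most 41.7 mm and 7.16 degrees, less where a joint would pass 70% of its speed; a pose out of reach is approached as far as the arm can. A call with a gripper value outside its range is refused whole. The fingers move at their own pace and stop on an object; the grip force is fixed at half the most. Time passes only in rows, so rows that repeat a pose let the fingers close. It gives the time, the measured TCP pose, the force and the opening at its end, in the units of the state.
- ctrl.get_obs(): the state, without advancing time (a new reading comes with each control period).
- cams.snapshot(name): name is "scene" or "top"; returns a dict with "img" (480x640x3 uint8, red, green, blue), "K" (3x3 intrinsics, pixels), "D" ([k1, k2, p1, p2, k3] as OpenCV has them; the pictures are not rectified), "cam_to_world" (4x4, takes a point from camera to world coordinates). Camera axes: x right, y down, z forward; pixel columns grow to the right and rows downward; lengths in m; the calibration is good to about 2 mm. A picture is of the moment at which its call begins. There is no depth.
- order.close_job(): hands the job in, once; it reports no verdict.
The state is a dict: "clock": time; "joint_pos": joint angles; "qvel": joint speeds; "tau": joint torques, N m; "tool_pos": TCP position; "orientation": TCP orientation; "force": force on the tool from outside, world axes, zero at the start; "moment": the same for the moment, N m; "opening": finger opening in m.
Only numpy, scipy, OpenCV 4.12 (cv2) and the standard library are available. Lean on these libraries where they do the work, as an engineer would, in place of code of your own. Each camera call takes 0.05 s, during which the arm holds its last target. There are 200 camera calls.

### The job

Press gently on the hatch of the bit chest, at its press plate, until its push latch frees it and it springs open; lay the longer, thicker of the two loose drill bits flat inside the chest, then swing the hatch shut and press it gently until it latches again. Never lean hard on the hatch: the latch works at a light push, but how far it must sink differs, so feel for its stop. Leave everything else where it lies.

Things in the scene. Friction and masses are not known exactly. Their poses are not given: they have to be found in the camera images.
- bit_chest: Low plywood chest 150 x 200 x 60 mm (its x, y, z), screwed to the bench; origin at the centre of its underside. x points from its front (latch) side to its rear (hinge) side, y along the hinge, z up. Walls 6 mm thick, tops at z = 60 mm. Its top is the hatch. A black latch case stands inside at the front: x from -69 to -46 mm, y within 17 mm, top at z = 35 mm.
- chest_floor (a point): Middle of the free inner floor, 8 mm above the bench and 8 mm behind the chest's centre; axes as the chest's. Lay the bit here, along y. The free floor reaches 50 mm either way in x and 90 mm in y.
- hatch (a joint): Hatch angle (rad): 0 latched shut (its top 2 mm below the rims), 2.0 fully open (leaning back past vertical), about -0.1 pressed in. A spring opens it over its whole range, in about 2 s once freed; it lifts with about 3 N at the press plate when shut, less when open. Pressed and let go when latched it is freed; swung shut, pressed and let go it is held.
- hatch_press (a point): Centre of the round steel press plate (22 mm across) on the hatch's top face, 110 mm from the hinge, mid y. Each press must sink it 4 to 9 mm below its latched height (differs, unseen) to trip the latch; 1 to 2 mm on, a stiff rubber stop is felt, rising from 3-6 N by about 8 N per mm. Press to about 10 N, never 20. x axis to the hinge, z out of the top face.
- hatch_hinge (a point): Middle of the hinge axis, in the plane of the hatch's top face, 63 mm behind the chest's centre, 58 mm above the bench. The hatch is a panel 128 x 186 x 6 mm, free edge 130 mm from this axis. A top-face point at distance r lies, in the chest's frame, at x = 63 - r cos(hatch), z = 58 + r sin(hatch) mm. When shutting, the latch is met 20 mm above flush and adds 2 or 3 N.
- long_bit_center (a point): Centre (half-way up) of the long drill bit, a black twist drill 140 mm long and 12 mm thick, lying on the bench to the left or right of the chest; its y axis runs along the bit. About 50 g.
- short_bit: Bystander: short thin drill bit, 110 mm long, 8 mm thick, on the other side of the chest; leave it alone. Origin at the middle of its underside.
- tape_measure: Bystander: tape measure 36 x 84 x 65 mm; origin at the centre of its underside.
- sanding_block: Bystander: sanding block 64 x 112 x 30 mm; origin at the centre of its underside.
- offcut: Bystander: dark wood offcut 60 x 90 x 20 mm; origin at the centre of its underside.
- oil_stone: Bystander: sharpening stone 50 x 160 x 25 mm; origin at the centre of its underside.

How it is judged:
By the outcome, as a careful person would: the job done as asked, in the order asked, and still so for the second after the job is handed in, with the robot touching nothing.
It also fails if it takes over 72 s, if anything falls off the work surface, if the arm or the gripper's body presses on something with over 40 N, if the wrist force passes 120 N, or if a joint passes its speed limit or range.

## Working session

There is one attempt and no reset: what is moved stays moved. The work goes in short steps, Python scripts to look and compute and a tool call to move; the robot and the scene stay as the last step left them, time stands still between calls to the robot, and variables do not carry over. Pictures are saved under pics/ and viewed, about 8 in all and at most 12, crops included, and the job is handed in when it is done.

Besides the shell and the picture viewer there is one more tool, called after ">>>" as name(argument=value, ...), one argument or row to a line, values as JSON. jog_arm: Moves the arm, as the interface text tells. Its arguments: {"type":"object","properties":{"motion":{"type":"array"}},"required":["motion"]}

```bash
mkdir -p pics
python3 - <<'E'
from plant import ctrl,cams
import cv2,numpy as np
o=ctrl.get_obs();print(o)
for n in("scene","top"):
    s=cams.snapshot(n);cv2.imwrite(f"pics/{n}0.png",s["img"][:,:,::-1]);print(n,s["K"],s["D"],s["cam_to_world"])
E
```

```text
{'clock': 0.0, 'joint_pos': array([ 8.73814908e+01,  2.05908416e+01,  6.33875746e-01, -2.04614853e-02,
       -7.01359949e+01, -1.65078024e+01]), 'qvel': array([-0.03984903, -0.07453386, -0.05857562, -0.03073044, -0.0639048 ,
        0.03887405]), 'tau': array([ 6.23291089e-05, -5.82719707e+01,  2.93037558e+01,  6.99671522e+00,
        6.81251142e-03, -1.67617941e-04]), 'tool_pos': array([0.2210224 , 0.63728736, 0.23662908]), 'orientation': array([ 1.79905405e+02, -7.97471056e-03, -1.91332732e+01]), 'force': array([ 0.05749856, -0.29341217,  0.97174927]), 'moment': array([ 0.04429618, -0.08965604, -0.03829502]), 'opening': 0.08751540006616068}
scene [[439.88027491   0.         313.923738  ]
 [  0.         439.88027491 235.27831894]
 [  0.           0.           1.        ]] [-0.1064336  0.         0.         0.         0.       ] [[ 0.68424743 -0.53942473  0.49074068  0.08997498]
 [-0.72924204 -0.50300288  0.46389023 -0.50425108]
 [-0.00338989 -0.67528443 -0.73754962  0.75661452]
 [ 0.          0.          0.          1.        ]]
top [[534.73762998   0.         310.00684373]
 [  0.         534.73762998 240.1504758 ]
 [  0.           0.           1.        ]] [-0.10434941  0.          0.          0.          0.        ] [[-0.0239145  -0.99191714  0.12461335  0.40113384]
 [-0.99969144  0.02456491  0.00368523 -0.05734802]
 [-0.00671656 -0.12448677 -0.99219853  1.26561406]
 [ 0.          0.          0.          1.        ]]
```

View pics/top0.png

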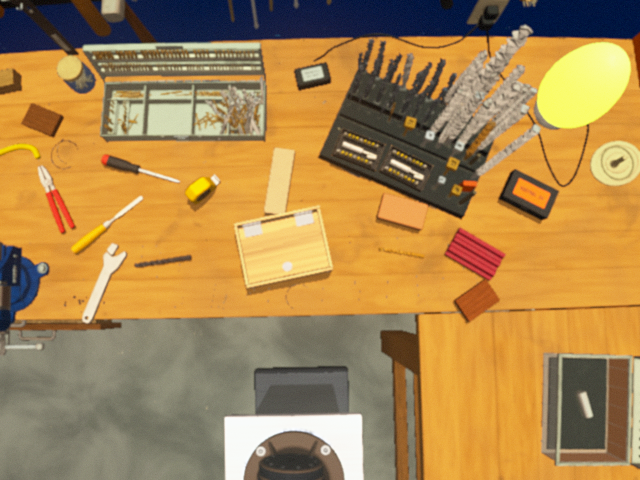

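View pics/scene0.png

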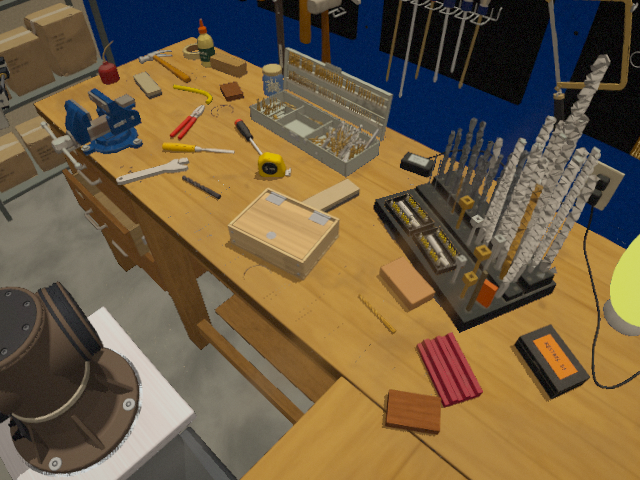

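The top view shows the chest around (283,247) with its press plate near (288,267), the long black bit at (163,261) on the left (+y), and the short bit at (401,252). The scene view agrees.

```bash
cat > h.py <<'E'
import cv2,numpy as np
from plant import ctrl,cams
def ray(s,px,z):
    p=cv2.undistortPoints(np.array(px,float).reshape(-1,1,2),np.array(s["K"]),np.array(s["D"])).reshape(-1,2)
    T=np.array(s["cam_to_world"]);d=np.c_[p,np.ones(len(p))]@T[:3,:3].T;c=T[:3,3]
    return c+d*((z-c[2])/d[:,2])[:,None]
def proj(s,P):
    T=np.linalg.inv(np.array(s["cam_to_world"]));r=cv2.Rodrigues(T[:3,:3])[0]
    return cv2.projectPoints(np.array(P,float).reshape(-1,1,3),r,T[:3,3],np.array(s["K"]),np.array(s["D"]))[0].reshape(-1,2)
def darkbit(s,roi,z=0.006,th=75):
    x0,y0,x1,y1=roi
    g=s["img"][y0:y1,x0:x1].max(2);m=(g<th).astype(np.uint8)
    m=cv2.morphologyEx(m,cv2.MORPH_CLOSE,np.ones((3,3)))
    cs=cv2.findContours(m,0,cv2.CHAIN_APPROX_NONE)[0];c=max(cs,key=cv2.contourArea)
    r=cv2.minAreaRect(c);b=cv2.boxPoints(r)+[x0,y0]
    e=sorted([(np.linalg.norm(b[i]-b[(i+1)%4]),i) for i in range(4)])[:2]
    ends=[(b[i]+b[(i+1)%4])/2 for _,i in e]
    P=ray(s,ends,z);return ends,P
E
python3 - <<'E'
from h import *
s=cams.snapshot("top")
e,P=darkbit(s,(125,245,205,280));print(e,P,P.mean(0),np.linalg.norm(P[0]-P[1]),np.degrees(np.arctan2(*(P[0]-P[1])[1::-1])))
s2=cams.snapshot("scene")
e,P=darkbit(s2,(175,170,228,205));print(e,P,P.mean(0),np.linalg.norm(P[0]-P[1]),np.degrees(np.arctan2(*(P[0]-P[1])[1::-1])))
cv2.imwrite("pics/c1.png",cv2.resize(s["img"][195:300,220:345,::-1],None,fx=6,fy=6,interpolation=cv2.INTER_CUBIC)[:600,:800])
E
```

```text
Traceback (most recent call last):
  File "h.py", line 14, in darkbit
    cs=cv2.findContours(m,0,cv2.CHAIN_APPROX_NONE)[0];c=max(cs,key=cv2.contourArea)
                                                        ~~~^^^^^^^^^^^^^^^^^^^^^^^^
ValueError: max() iterable argument is empty
```

Run:
```python
from h import *
s=cams.snapshot("top");s2=cams.snapshot("scene")
cv2.imwrite("pics/c1.png",cv2.resize(s["img"][195:295,220:345,::-1],None,fx=6,fy=6,interpolation=cv2.INTER_CUBIC)[:600,:800])
for q,roi in((s,(125,245,205,280)),(s2,(175,170,228,205))):
    g=q["img"][roi[1]:roi[3],roi[0]:roi[2]].max(2);print(g.min(),np.median(g))
    for th in(g.min()/2+np.median(g)/2,120):
        e,P=darkbit(q,roi,th=th);print(th,e,P,P.mean(0),np.linalg.norm(P[0]-P[1]),np.degrees(np.arctan2(*(P[0]-P[1])[1::-1])))
```

```text
80 229.0
154.5 [array([134.89000082, 265.22999954]), array([190.19000244, 257.32999802])] [[0.50923291 0.36776559 0.006     ]
 [0.52518279 0.23351677 0.006     ]] [0.51720785 0.30064118 0.006     ] 0.13519299117069988 96.77545752073178
120 [array([135.9306221 , 265.54913521]), array([190.18496323, 257.2023139 ])] [[0.50841303 0.36520113 0.006     ]
 [0.52548842 0.23352971 0.006     ]] [0.51695073 0.29936542 0.006     ] 0.13277398210395536 97.3889831641766
32 181.0
106.5 [array([181.84844208, 177.29049063]), array([219.91975784, 197.15378857])] [[0.50196174 0.36955463 0.006     ]
 [0.52254    0.23143743 0.006     ]] [0.51225087 0.30049603 0.006     ] 0.1396417749795133 98.47423258868682
120 [array([182.51413918, 176.12596512]), array([219.48586273, 197.8740387 ])] [[0.50601924 0.37225771 0.006     ]
 [0.52010031 0.23012475 0.006     ]] [0.51305978 0.30119123 0.006     ] 0.1428287543827217 95.65781445215313
```

View pics/c1.png

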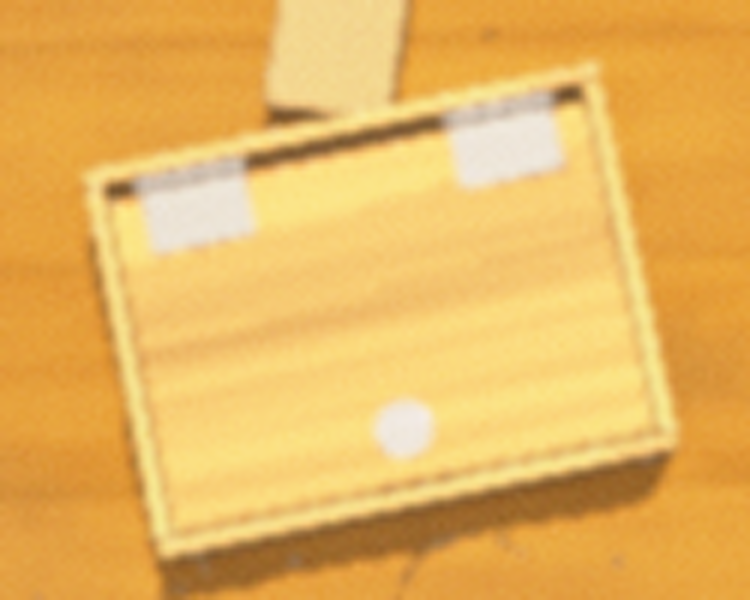

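The crop shows rim corners at about (85,177), (598,66), (678,440) and (163,553), with the plate at (405,428).

Run:
```python
from h import *
s=cams.snapshot("top")
c=(np.array([[85,177],[598,66],[678,440],[163,553],[405,428]])+.5)/6-.5+[220,195]
C=ray(s,c[:4],.06);print(C,C.mean(0))
d=C[0]+C[3]-C[1]-C[2]; print("yaw from y",np.degrees(np.arctan2(-d[0],d[1])),np.linalg.norm(d)/2)
d=C[0]+C[1]-C[2]-C[3]; print("yaw from x",np.degrees(np.arctan2(d[1],d[0])),np.linalg.norm(d)/2)
print("plate",ray(s,c[4:],.058))
s2=cams.snapshot("scene")
g=s2["img"][195:275,225:345].astype(int);m=(g.max(2)-g.min(2)<50)&(g.min(2)>150)
n,l,st,ce=cv2.connectedComponentsWithStats(m.astype(np.uint8))
for i in range(1,n):
    if st[i,4]>15: print(st[i],ce[i]+[225,195],ray(s2,ce[i]+[225,195],.058))
```

```text
[[ 0.5939141   0.12068873  0.06      ]
 [ 0.63184231 -0.07595607  0.06      ]
 [ 0.48811858 -0.10232262  0.06      ]
 [ 0.45022617  0.09223893  0.06      ]] [0.54102529 0.00866224 0.06      ]
yaw from y 10.968640002043381 0.19924305244039953
yaw from x 10.798007586317727 0.14629618763396332
plate [[4.95310617e-01 4.28381130e-04 5.80000000e-02]]
[42  0 16 10 92] [274.58695652 199.0326087 ] [[0.5758397  0.08078744 0.058     ]]
[ 84  18  19  12 115] [318.22608696 218.44347826] [[ 0.59850703 -0.03701534  0.058     ]]
[42 37  9  7 45] [270.8        234.95555556] [[0.49203222 0.00385815 0.058     ]]
```

```bash
cat >> h.py <<'E'
YAW=10.9;C0=np.array([.541,.0087])
def chest(x,y=0):   # chest frame mm -> world m
    a=np.radians(YAW);return C0+np.array([x*np.cos(a)-y*np.sin(a),x*np.sin(a)+y*np.cos(a)])/1000
def off(target,yaw=None,pose=None):
    """world target (x,y,z m) and yaw -> tool offset mm, roll rad, from measured pose"""
    o=ctrl.get_obs();p=o["tool_pos"];y=o["orientation"][2]
    from scipy.spatial.transform import Rotation as R
    M=R.from_euler("xyz",[180,0,y],degrees=True).as_matrix()
    r=0 if yaw is None else -np.radians((yaw-y+180)%360-180)
    print("off",np.round(M.T@(np.array(target)-p)*1000,1),"roll",round(r,3),"from",np.round(p,4),np.round(o["orientation"],2),"F",np.round(o["force"],1),"open",o["opening"],"t",o["clock"])
E
python3 - <<'E'
from h import *
off([*chest(-47),.12],10.9)
E
```

```text
off [467.6 512.9 117.3] roll -0.524 from [0.2211 0.6376 0.2373] [179.98  -0.   -19.13] F [-0.1 -0.6 -0.1] open 0.08747299084136986 t 0.35
```

>>> jog_arm(
  motion=[
    {"offset":[468,513,117],"roll":-0.524,"hand":0},
    {"offset":[468,513,117],"roll":-0.524,"hand":0},
    {"offset":[468,513,117],"roll":-0.524,"hand":0},
    {"offset":[468,513,117],"roll":-0.524,"hand":0},
    {"offset":[468,513,117],"roll":-0.524,"hand":0},
    {"offset":[468,513,117],"roll":-0.524,"hand":0},
    {"offset":[468,513,117],"roll":-0.524,"hand":0},
    {"offset":[468,513,117],"roll":-0.524,"hand":0},
    {"offset":[468,513,117],"roll":-0.524,"hand":0},
    {"offset":[468,513,117],"roll":-0.524,"hand":0},
    {"offset":[468,513,117],"roll":-0.524,"hand":0},
    {"offset":[468,513,117],"roll":-0.524,"hand":0},
    {"offset":[468,513,117],"roll":-0.524,"hand":0},
    {"offset":[468,513,117],"roll":-0.524,"hand":0},
    {"offset":[468,513,117],"roll":-0.524,"hand":0},
    {"offset":[468,513,117],"roll":-0.524,"hand":0},
    {"offset":[468,513,117],"roll":-0.524,"hand":0},
    {"offset":[468,513,117],"roll":-0.524,"hand":0},
    {"offset":[468,513,117],"roll":-0.524,"hand":0},
    {"offset":[468,513,117],"roll":-0.524,"hand":0},
  ],
)

```text
clock: 2.02
tool_pos: [0.4952, -0.0006, 0.1205]
orientation: [-180.0, 0.0, 10.8]
force: [0.1, 0.9, 0.2]
opening: 0.0008
```

Run:
```python
from h import *
off([*chest(-47),.075],10.9)
```

```text
off [-0.2 -0.5 45.5] roll -0.001 from [ 0.4952 -0.0006  0.1205] [-1.800e+02  1.000e-02  1.082e+01] F [0.1 0.9 0.2] open 0.0008369239965865203 t 2.0167
```

>>> jog_arm(
  motion=[
    {"offset":[0,0,30]},
    {"offset":[0,0,44]},
    {"offset":[0,0,49]},
    {"offset":[0,0,49]},
    {"offset":[0,0,49]},
  ],
)

```text
$.motion[0]: bad value
```

>>> jog_arm(
  motion=[
    {"offset":[0,0,1]},
    {"offset":[0,0,2]},
    {"offset":[0,0,3]},
    {"offset":[0,0,4]},
    {"offset":[0,0,4]},
  ],
)

```text
$.motion[0]: bad value
```

All fields are required in each row.

>>> jog_arm(
  motion=[
    {"offset":[0,0,30],"roll":0,"hand":0},
    {"offset":[0,0,44],"roll":0,"hand":0},
    {"offset":[0,0,49],"roll":0,"hand":0},
    {"offset":[0,0,49],"roll":0,"hand":0},
    {"offset":[0,0,49],"roll":0,"hand":0},
  ],
)

```text
clock: 2.43
tool_pos: [0.4956, 0.0007, 0.0723]
orientation: [180.0, -0.0, 11.0]
force: [0.4, 0.2, -0.7]
opening: 0.0003
```

>>> jog_arm(
  motion=[
    {"offset":[0,0,1],"roll":0,"hand":0},
    {"offset":[0,0,2],"roll":0,"hand":0},
    {"offset":[0,0,3],"roll":0,"hand":0},
    {"offset":[0,0,4],"roll":0,"hand":0},
    {"offset":[0,0,4],"roll":0,"hand":0},
  ],
)

```text
clock: 2.85
tool_pos: [0.496, 0.0001, 0.0681]
orientation: [-180.0, -0.1, 10.9]
force: [0.6, 2.2, 2.4]
opening: 0.0005
```

>>> jog_arm(
  motion=[
    {"offset":[0,0,1],"roll":0,"hand":0},
    {"offset":[0,0,2],"roll":0,"hand":0},
    {"offset":[0,0,3],"roll":0,"hand":0},
    {"offset":[0,0,3],"roll":0,"hand":0},
  ],
)

```text
clock: 3.18
tool_pos: [0.4958, -0.0002, 0.0646]
orientation: [-180.0, -0.1, 10.9]
force: [0.5, 2.4, 3.9]
opening: 0.0006
```

>>> jog_arm(
  motion=[
    {"offset":[0,0,0.5],"roll":0,"hand":0},
    {"offset":[0,0,1],"roll":0,"hand":0},
    {"offset":[0,0,1],"roll":0,"hand":0},
  ],
)

```text
clock: 3.43
tool_pos: [0.4957, -0.0003, 0.0636]
orientation: [180.0, -0.0, 10.9]
force: [2.3, 1.6, 3.8]
opening: 0.0002
```

>>> jog_arm(
  motion=[
    {"offset":[0,0,0.5],"roll":0,"hand":0},
    {"offset":[0,0,1],"roll":0,"hand":0},
    {"offset":[0,0,1],"roll":0,"hand":0},
  ],
)

```text
clock: 3.68
tool_pos: [0.4952, -0.0004, 0.0625]
orientation: [180.0, 0.0, 10.9]
force: [2.1, 0.6, 3.4]
opening: -0.0
```

>>> jog_arm(
  motion=[
    {"offset":[0,0,0.4],"roll":0,"hand":0},
    {"offset":[0,0,0.7],"roll":0,"hand":0},
    {"offset":[0,0,0.7],"roll":0,"hand":0},
  ],
)

```text
clock: 3.93
tool_pos: [0.4952, -0.0004, 0.0618]
orientation: [180.0, 0.0, 10.9]
force: [1.2, 0.4, 4.0]
opening: 0.0007
```

>>> jog_arm(
  motion=[
    {"offset":[0,0,0.5],"roll":0,"hand":0},
    {"offset":[0,0,0.8],"roll":0,"hand":0},
    {"offset":[0,0,0.8],"roll":0,"hand":0},
  ],
)

```text
clock: 4.18
tool_pos: [0.4953, -0.0004, 0.061]
orientation: [180.0, 0.0, 10.9]
force: [2.7, 0.1, 3.8]
opening: 0.0006
```

>>> jog_arm(
  motion=[
    {"offset":[0,0,0.5],"roll":0,"hand":0},
    {"offset":[0,0,0.5],"roll":0,"hand":0},
    {"offset":[0,0,0.5],"roll":0,"hand":0},
  ],
)

```text
clock: 4.43
tool_pos: [0.4953, -0.0003, 0.0606]
orientation: [180.0, -0.0, 10.9]
force: [2.6, 0.2, 4.1]
opening: 0.0006
```

Now 8 mm down with no stop felt yet. The steps stay at 0.8 mm.

>>> jog_arm(
  motion=[
    {"offset":[0,0,0.5],"roll":0,"hand":0},
    {"offset":[0,0,0.8],"roll":0,"hand":0},
    {"offset":[0,0,0.8],"roll":0,"hand":0},
  ],
)

```text
clock: 4.68
tool_pos: [0.4954, -0.0003, 0.0598]
orientation: [180.0, -0.0, 10.9]
force: [3.0, 0.4, 5.7]
opening: 0.0006
```

>>> jog_arm(
  motion=[
    {"offset":[0,0,0.5],"roll":0,"hand":0},
    {"offset":[0,0,0.5],"roll":0,"hand":0},
    {"offset":[0,0,0.5],"roll":0,"hand":0},
  ],
)

```text
clock: 4.93
tool_pos: [0.4954, -0.0003, 0.0595]
orientation: [180.0, -0.0, 10.9]
force: [2.7, -0.1, 7.3]
opening: 0.0006
```

>>> jog_arm(
  motion=[
    {"offset":[0,0,0.4],"roll":0,"hand":0},
    {"offset":[0,0,0.4],"roll":0,"hand":0},
    {"offset":[0,0,0.4],"roll":0,"hand":0},
  ],
)

```text
clock: 5.18
tool_pos: [0.4954, -0.0003, 0.0592]
orientation: [180.0, -0.0, 10.9]
force: [0.9, 0.1, 7.7]
opening: 0.0005
```

>>> jog_arm(
  motion=[
    {"offset":[0,0,0.3],"roll":0,"hand":0},
    {"offset":[0,0,0.3],"roll":0,"hand":0},
  ],
)

```text
clock: 5.35
tool_pos: [0.4955, -0.0003, 0.059]
orientation: [180.0, -0.0, 10.9]
force: [2.0, -0.3, 9.3]
opening: 0.0006
```

>>> jog_arm(
  motion=[
    {"offset":[0,0,-30],"roll":0,"hand":0},
    {"offset":[-30,0,-60],"roll":0,"hand":0},
    {"offset":[-55,0,-95],"roll":0,"hand":0},
    {"offset":[-60,0,-135],"roll":0,"hand":0},
    {"offset":[-60,0,-175],"roll":0,"hand":0},
    {"offset":[-60,0,-210],"roll":0,"hand":0},
    {"offset":[-60,0,-210],"roll":0,"hand":0},
  ],
)

```text
clock: 5.93
tool_pos: [0.438, -0.0115, 0.2749]
orientation: [-180.0, -0.5, 10.9]
force: [0.3, 0.5, 0.5]
opening: 0.0004
```

Run:
```python
from h import *
d=np.radians(97)
off([.516,.3005,.12],-83)
s=cams.snapshot("scene");cv2.imwrite("pics/s2.png",s["img"][:,:,::-1])
```

```text
off [ 135.8 -291.5  154.9] roll 1.64 from [ 0.438  -0.0115  0.2749] [-179.98   -0.48   10.94] F [0.3 0.5 0.5] open 0.00044591542835319684 t 5.9333
```

View pics/s2.png

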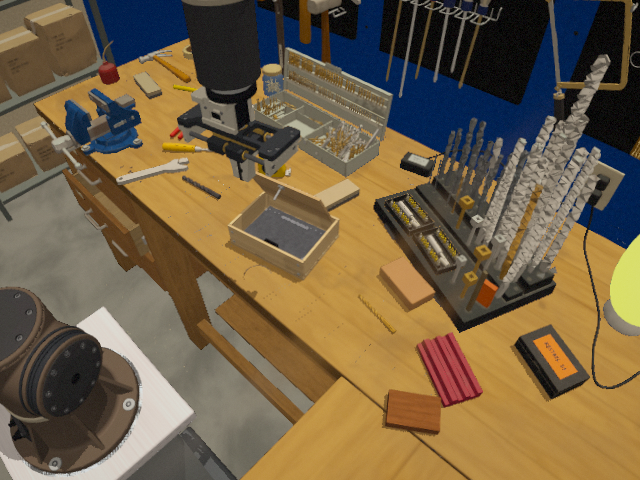

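The hatch has sprung open, with a dark inner floor at about (285,235). The long bit is still at (200,187). I'll grip the bit 33 mm off its centre, so the front finger clears the latch case when I place it.

Run:
```python
from h import *
off([.516-.033*.122,.3005+.033*.992,.12],-83)
```

```text
off [ 139.  -324.2  151.4] roll 1.639 from [ 0.4367 -0.0114  0.2714] [-179.93   -0.26   10.9 ] F [ 0.2  0.7 -0.9] open 0.0004177351123989872 t 5.9833
```

>>> jog_arm(
  motion=[
    {"offset":[139,-324,150],"roll":1.639,"hand":40},
    {"offset":[139,-324,150],"roll":1.639,"hand":40},
    {"offset":[139,-324,150],"roll":1.639,"hand":40},
    {"offset":[139,-324,150],"roll":1.639,"hand":40},
    {"offset":[139,-324,150],"roll":1.639,"hand":40},
    {"offset":[139,-324,150],"roll":1.639,"hand":40},
    {"offset":[139,-324,150],"roll":1.639,"hand":40},
    {"offset":[139,-324,150],"roll":1.639,"hand":40},
    {"offset":[139,-324,150],"roll":1.639,"hand":40},
    {"offset":[139,-324,150],"roll":1.639,"hand":40},
    {"offset":[139,-324,150],"roll":1.639,"hand":40},
    {"offset":[139,-324,150],"roll":1.639,"hand":40},
    {"offset":[139,-324,150],"roll":1.639,"hand":40},
    {"offset":[139,-324,150],"roll":1.639,"hand":40},
    {"offset":[139,-324,150],"roll":1.639,"hand":40},
  ],
)

```text
clock: 7.23
tool_pos: [0.5099, 0.3314, 0.1161]
orientation: [179.8, -0.2, -83.1]
force: [-0.4, -0.5, -0.6]
opening: 0.0399
```

Run:
```python
from h import *
off([.512,.3332,.014],-83)
s=cams.snapshot("scene");cv2.imwrite("pics/s3.png",cv2.resize(s["img"][90:270,120:360,::-1],None,fx=3,fy=3))
```

```text
off [ -1.6  -2.3 102.1] roll -0.002 from [0.5099 0.3314 0.1161] [ 1.7975e+02 -1.7000e-01 -8.3140e+01] F [-0.4 -0.5 -0.6] open 0.0398889519720105 t 7.2333
```

View pics/s3.png

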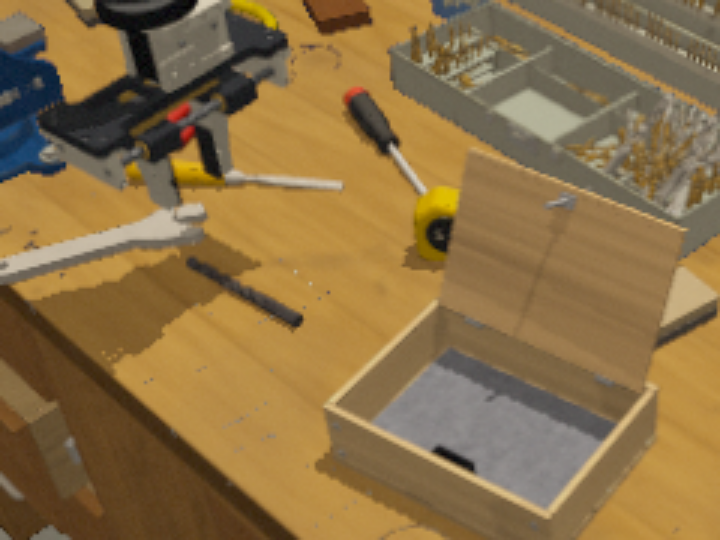

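Hatch fully open and bit clear at crop (245,292). Now descending onto it.

>>> jog_arm(
  motion=[
    {"offset":[-1.6,-2.3,40],"roll":0,"hand":40},
    {"offset":[-1.6,-2.3,75],"roll":0,"hand":40},
    {"offset":[-1.6,-2.3,93],"roll":0,"hand":40},
    {"offset":[-1.6,-2.3,101],"roll":0,"hand":40},
    {"offset":[-1.6,-2.3,101],"roll":0,"hand":40},
    {"offset":[-1.6,-2.3,101],"roll":0,"hand":40},
  ],
)

```text
clock: 7.78
tool_pos: [0.5137, 0.3346, 0.0177]
orientation: [180.0, -0.0, -83.0]
force: [1.4, -0.4, -0.3]
opening: 0.0399
```

>>> jog_arm(
  motion=[
    {"offset":[0,0,0],"roll":0,"hand":2},
    {"offset":[0,0,0],"roll":0,"hand":2},
    {"offset":[0,0,0],"roll":0,"hand":2},
    {"offset":[0,0,0],"roll":0,"hand":2},
    {"offset":[0,0,0],"roll":0,"hand":2},
    {"offset":[0,0,0],"roll":0,"hand":2},
  ],
)

```text
clock: 8.28
tool_pos: [0.5138, 0.3349, 0.0183]
orientation: [-180.0, 0.0, -83.0]
force: [-1.6, -0.0, 4.1]
opening: 0.0112
```

The TCP is 4 mm too high, so the grip is marginal. I'll reopen, go lower and regrip.

>>> jog_arm(
  motion=[
    {"offset":[0,0,0],"roll":0,"hand":30},
    {"offset":[0,0,0],"roll":0,"hand":30},
    {"offset":[0,0,0],"roll":0,"hand":30},
    {"offset":[0,0,4],"roll":0,"hand":30},
    {"offset":[0,0,4],"roll":0,"hand":30},
    {"offset":[0,0,4],"roll":0,"hand":30},
  ],
)

```text
clock: 8.78
tool_pos: [0.5134, 0.3343, 0.013]
orientation: [180.0, -0.0, -83.0]
force: [-0.6, 0.0, 0.3]
opening: 0.0302
```

>>> jog_arm(
  motion=[
    {"offset":[0,0,0],"roll":0,"hand":2},
    {"offset":[0,0,0],"roll":0,"hand":2},
    {"offset":[0,0,0],"roll":0,"hand":2},
    {"offset":[0,0,0],"roll":0,"hand":2},
    {"offset":[0,0,0],"roll":0,"hand":2},
    {"offset":[0,0,0],"roll":0,"hand":2},
  ],
)

```text
clock: 9.28
tool_pos: [0.5137, 0.3347, 0.0136]
orientation: [-180.0, 0.0, -83.0]
force: [-0.5, -0.2, -1.1]
opening: 0.0119
```

>>> jog_arm(
  motion=[
    {"offset":[0,0,-30],"roll":0,"hand":2},
    {"offset":[0,0,-70],"roll":0,"hand":2},
    {"offset":[0,0,-110],"roll":0,"hand":2},
    {"offset":[0,0,-145],"roll":0,"hand":2},
    {"offset":[0,0,-145],"roll":0,"hand":2},
    {"offset":[0,0,-145],"roll":0,"hand":2},
  ],
)

```text
clock: 9.78
tool_pos: [0.5145, 0.3357, 0.1613]
orientation: [-179.8, 0.2, -83.0]
force: [-0.2, -0.3, -2.1]
opening: 0.0117
```

Run:
```python
from h import *
off([*chest(-32,34),.15],-79.1)
s=cams.snapshot("scene");cv2.imwrite("pics/s4.png",cv2.resize(s["img"][90:270,120:360,::-1],None,fx=3,fy=3))
```

```text
off [296.   47.7  11.3] roll -0.068 from [0.5145 0.3357 0.1613] [-179.78    0.22  -83.01] F [-0.2 -0.3 -2.1] open 0.011672286241647335 t 9.7833
```

View pics/s4.png

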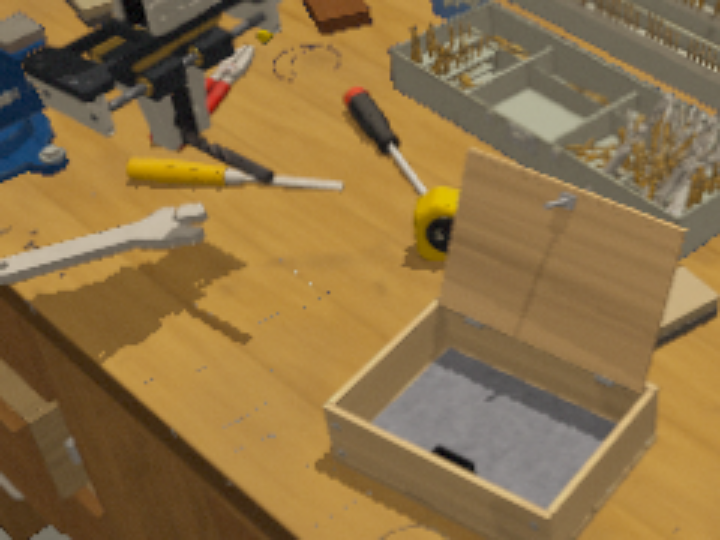

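The bit is held and lifted (crop 230,160). Moving over the chest.

>>> jog_arm(
  motion=[
    {"offset":[296,48,6],"roll":-0.068,"hand":2},
    {"offset":[296,48,6],"roll":-0.068,"hand":2},
    {"offset":[296,48,6],"roll":-0.068,"hand":2},
    {"offset":[296,48,6],"roll":-0.068,"hand":2},
    {"offset":[296,48,6],"roll":-0.068,"hand":2},
    {"offset":[296,48,6],"roll":-0.068,"hand":2},
    {"offset":[296,48,6],"roll":-0.068,"hand":2},
    {"offset":[296,48,6],"roll":-0.068,"hand":2},
    {"offset":[296,48,6],"roll":-0.068,"hand":2},
    {"offset":[296,48,6],"roll":-0.068,"hand":2},
    {"offset":[296,48,6],"roll":-0.068,"hand":2},
  ],
)

```text
clock: 10.75
tool_pos: [0.5018, 0.0354, 0.1517]
orientation: [179.9, -0.0, -79.1]
force: [1.2, 0.7, -0.9]
opening: 0.0117
```

Run:
```python
from h import *
off([*chest(-32,34),.045],-79.1)
s=cams.snapshot("scene");cv2.imwrite("pics/s5.png",cv2.resize(s["img"][70:290,180:400,::-1],None,fx=2.7,fy=2.7))
```

```text
off [ -0.4  -1.4 106.7] roll -0.0 from [0.5018 0.0354 0.1517] [ 1.7992e+02 -1.0000e-02 -7.9110e+01] F [ 1.2  0.7 -0.9] open 0.011703560418815828 t 10.75
```

View pics/s5.png

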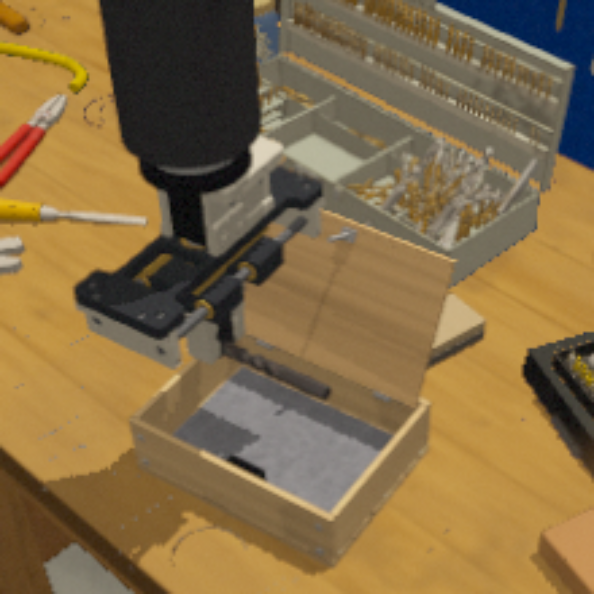

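>>> jog_arm(
  motion=[
    {"offset":[0,-1,40],"roll":0,"hand":2},
    {"offset":[0,-1,75],"roll":0,"hand":2},
    {"offset":[0,-1,95],"roll":0,"hand":2},
    {"offset":[0,-1,105],"roll":0,"hand":2},
    {"offset":[0,-1,105],"roll":0,"hand":2},
    {"offset":[0,-1,105],"roll":0,"hand":2},
  ],
)

```text
clock: 11.3
tool_pos: [0.5034, 0.0359, 0.0477]
orientation: [180.0, -0.0, -79.0]
force: [0.1, 0.0, -0.5]
opening: 0.0114
```

>>> jog_arm(
  motion=[
    {"offset":[0,0,3],"roll":0,"hand":2},
    {"offset":[0,0,6],"roll":0,"hand":2},
    {"offset":[0,0,9],"roll":0,"hand":2},
    {"offset":[0,0,12],"roll":0,"hand":2},
    {"offset":[0,0,12],"roll":0,"hand":2},
  ],
)

```text
clock: 11.72
tool_pos: [0.5029, 0.0351, 0.0354]
orientation: [180.0, 0.0, -79.1]
force: [0.1, -0.2, -0.5]
opening: 0.0118
```

>>> jog_arm(
  motion=[
    {"offset":[0,0,2],"roll":0,"hand":2},
    {"offset":[0,0,4],"roll":0,"hand":2},
    {"offset":[0,0,6],"roll":0,"hand":2},
    {"offset":[0,0,6],"roll":0,"hand":2},
  ],
)

```text
clock: 12.05
tool_pos: [0.5028, 0.0351, 0.0291]
orientation: [180.0, -0.0, -79.1]
force: [-0.1, 0.2, -0.5]
opening: 0.0118
```

>>> jog_arm(
  motion=[
    {"offset":[0,0,2],"roll":0,"hand":2},
    {"offset":[0,0,4],"roll":0,"hand":2},
    {"offset":[0,0,4],"roll":0,"hand":2},
  ],
)

```text
clock: 12.3
tool_pos: [0.5028, 0.0351, 0.0252]
orientation: [180.0, -0.0, -79.1]
force: [-0.4, -0.4, -0.7]
opening: 0.0115
```

>>> jog_arm(
  motion=[
    {"offset":[0,0,1],"roll":0,"hand":2},
    {"offset":[0,0,2],"roll":0,"hand":2},
    {"offset":[0,0,2.5],"roll":0,"hand":2},
    {"offset":[0,0,2.5],"roll":0,"hand":2},
  ],
)

```text
clock: 12.63
tool_pos: [0.503, 0.0352, 0.023]
orientation: [180.0, -0.0, -79.1]
force: [0.3, -0.3, -0.3]
opening: 0.0113
```

>>> jog_arm(
  motion=[
    {"offset":[0,0,0],"roll":0,"hand":20},
    {"offset":[0,0,0],"roll":0,"hand":20},
    {"offset":[0,0,0],"roll":0,"hand":20},
    {"offset":[0,0,-10],"roll":0,"hand":20},
    {"offset":[0,0,-30],"roll":0,"hand":20},
    {"offset":[0,0,-70],"roll":0,"hand":20},
    {"offset":[0,0,-110],"roll":0,"hand":20},
    {"offset":[0,0,-130],"roll":0,"hand":20},
    {"offset":[0,0,-130],"roll":0,"hand":20},
  ],
)

```text
clock: 13.38
tool_pos: [0.506, 0.0361, 0.1594]
orientation: [-179.4, 0.1, -79.1]
force: [0.9, -0.3, 0.4]
opening: 0.02
```

Run:
```python
from h import *
off([*chest(-50,0),.10],10.9)
s=cams.snapshot("scene");cv2.imwrite("pics/s6.png",cv2.resize(s["img"][170:280,220:345,::-1],None,fx=5,fy=5,interpolation=cv2.INTER_CUBIC))
print(s["cam_to_world"][0][3])
```

```text
off [33.5 20.8 59.4] roll -1.57 from [0.506  0.0361 0.1594] [-1.7945e+02  7.0000e-02 -7.9060e+01] F [ 0.9 -0.3  0.4] open 0.019970733402513745 t 13.3833
0.08997498074605925
```

View pics/s6.png

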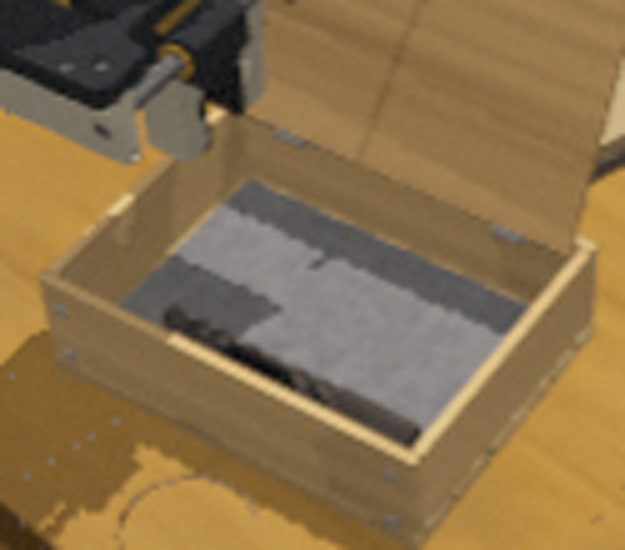

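The bit lies flat along the front of the chest floor, with ends at about crop (175,315) and (415,432). I'll check its pose, then push it to the floor's middle with the jaws open.

Run:
```python
from h import *
s=cams.snapshot("scene")
P=ray(s,(np.array([[172,315],[418,434]])+.5)/5-.5+[220,170],.014)
a=np.radians(YAW);R=np.array([[np.cos(a),np.sin(a)],[-np.sin(a),np.cos(a)]])
print(((P[:,:2]-C0)@R.T*1000).round(1))
off([*chest(-52,0),.09],10.9)
```

```text
[[-32.8  68.4]
 [-32.  -66.8]]
off [33.4 20.2 64.9] roll -1.571 from [0.5035 0.0355 0.1549] [-1.7982e+02  6.0000e-02 -7.9120e+01] F [-0.4 -0.7 -1.1] open 0.019831617298837496 t 13.4833
```

>>> jog_arm(
  motion=[
    {"offset":[33,21,0],"roll":-1.571,"hand":70},
    {"offset":[33,21,0],"roll":-1.571,"hand":70},
    {"offset":[33,21,0],"roll":-1.571,"hand":70},
    {"offset":[33,21,0],"roll":-1.571,"hand":70},
    {"offset":[33,21,0],"roll":-1.571,"hand":70},
    {"offset":[33,21,0],"roll":-1.571,"hand":70},
    {"offset":[33,21,0],"roll":-1.571,"hand":70},
    {"offset":[33,21,0],"roll":-1.571,"hand":70},
    {"offset":[33,21,0],"roll":-1.571,"hand":70},
    {"offset":[33,21,0],"roll":-1.571,"hand":70},
    {"offset":[33,21,0],"roll":-1.571,"hand":70},
    {"offset":[33,21,0],"roll":-1.571,"hand":70},
    {"offset":[33,21,30],"roll":-1.571,"hand":70},
    {"offset":[33,21,60],"roll":-1.571,"hand":70},
    {"offset":[33,21,65],"roll":-1.571,"hand":70},
    {"offset":[33,21,65],"roll":-1.571,"hand":70},
    {"offset":[33,21,65],"roll":-1.571,"hand":70},
  ],
)

```text
clock: 14.9
tool_pos: [0.4886, -0.0013, 0.0883]
orientation: [180.0, 0.1, 10.9]
force: [0.6, 0.4, 0.1]
opening: 0.07
```

Run:
```python
from h import *
off([*chest(-52,0),.022],10.9)
```

```text
off [ 1.3  0.1 66.3] roll -0.0 from [ 0.4886 -0.0013  0.0883] [1.7996e+02 8.0000e-02 1.0890e+01] F [0.6 0.4 0.1] open 0.06995741030471116 t 14.9
```

>>> jog_arm(
  motion=[
    {"offset":[1,0,25],"roll":0,"hand":70},
    {"offset":[1,0,45],"roll":0,"hand":70},
    {"offset":[1,0,58],"roll":0,"hand":70},
    {"offset":[1,0,65],"roll":0,"hand":70},
    {"offset":[1,0,65],"roll":0,"hand":70},
    {"offset":[1,0,65],"roll":0,"hand":70},
  ],
)

```text
clock: 15.4
tool_pos: [0.4904, -0.0008, 0.024]
orientation: [180.0, -0.1, 10.9]
force: [0.4, -0.1, -0.1]
opening: 0.0703
```

>>> jog_arm(
  motion=[
    {"offset":[3,0,0],"roll":0,"hand":70},
    {"offset":[6,0,0],"roll":0,"hand":70},
    {"offset":[9,0,0],"roll":0,"hand":70},
    {"offset":[12,0,0],"roll":0,"hand":70},
    {"offset":[15,0,0],"roll":0,"hand":70},
    {"offset":[18,0,0],"roll":0,"hand":70},
    {"offset":[21,0,0],"roll":0,"hand":70},
    {"offset":[24,0,0],"roll":0,"hand":70},
    {"offset":[27,0,0],"roll":0,"hand":70},
    {"offset":[30,0,0],"roll":0,"hand":70},
    {"offset":[33,0,0],"roll":0,"hand":70},
    {"offset":[36,0,0],"roll":0,"hand":70},
    {"offset":[38,0,0],"roll":0,"hand":70},
    {"offset":[40,0,0],"roll":0,"hand":70},
    {"offset":[41,0,0],"roll":0,"hand":70},
    {"offset":[42,0,0],"roll":0,"hand":70},
    {"offset":[42,0,0],"roll":0,"hand":70},
  ],
)

```text
clock: 16.82
tool_pos: [0.5311, 0.007, 0.023]
orientation: [-180.0, -0.0, 10.9]
force: [0.1, -0.5, 0.9]
opening: 0.0704
```

>>> jog_arm(
  motion=[
    {"offset":[-5,0,0],"roll":0,"hand":70},
    {"offset":[-8,0,-20],"roll":0,"hand":70},
    {"offset":[-8,0,-60],"roll":0,"hand":70},
    {"offset":[-20,0,-100],"roll":0,"hand":0},
    {"offset":[-40,0,-140],"roll":0,"hand":0},
    {"offset":[-50,0,-180],"roll":0,"hand":0},
    {"offset":[-50,0,-220],"roll":0,"hand":0},
    {"offset":[-50,0,-240],"roll":0,"hand":0},
    {"offset":[-50,0,-240],"roll":0,"hand":0},
  ],
)

```text
clock: 17.57
tool_pos: [0.4837, -0.0022, 0.2691]
orientation: [-180.0, -0.6, 10.9]
force: [0.3, 0.0, -0.3]
opening: 0.0351
```

Run:
```python
from h import *
off([*chest(150,0),.27],10.9)
s=cams.snapshot("scene");cv2.imwrite("pics/s7.png",cv2.resize(s["img"][120:280,220:360,::-1],None,fx=4,fy=3.7,interpolation=cv2.INTER_CUBIC))
```

```text
off [208.3   0.3  -0.9] roll 0.001 from [ 0.4837 -0.0022  0.2691] [-179.97   -0.6    10.94] F [ 0.3  0.  -0.3] open 0.03513860296343582 t 17.5667
```

View pics/s7.png

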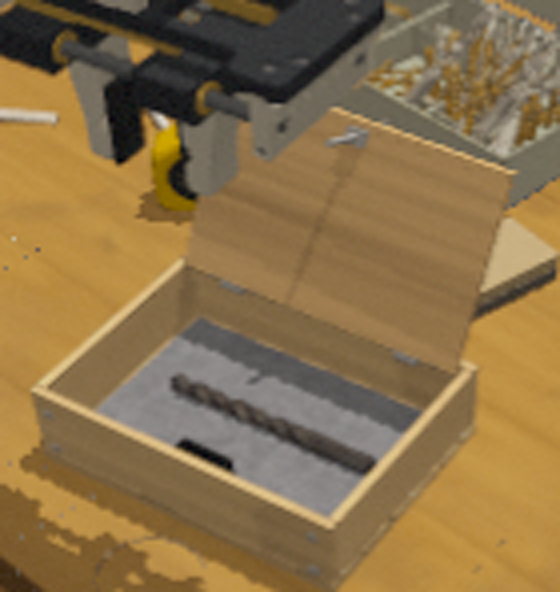

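The bit now lies flat along y in the middle of the floor, with ends at about crop (180,382) and (370,465). Next I'll reach behind the open hatch.

>>> jog_arm(
  motion=[
    {"offset":[0,-20,-10],"roll":0,"hand":0},
    {"offset":[40,-20,-10],"roll":0,"hand":0},
    {"offset":[80,-20,-10],"roll":0,"hand":0},
    {"offset":[120,-20,-10],"roll":0,"hand":0},
    {"offset":[160,-20,-10],"roll":0,"hand":0},
    {"offset":[200,-20,-10],"roll":0,"hand":0},
    {"offset":[210,-20,-10],"roll":0,"hand":0},
    {"offset":[210,-20,-10],"roll":0,"hand":0},
    {"offset":[210,-20,30],"roll":0,"hand":0},
    {"offset":[210,-20,70],"roll":0,"hand":0},
    {"offset":[210,-20,105],"roll":0,"hand":0},
    {"offset":[210,-20,105],"roll":0,"hand":0},
    {"offset":[210,-20,105],"roll":0,"hand":0},
  ],
)

```text
clock: 18.7
tool_pos: [0.6823, 0.0562, 0.1564]
orientation: [179.9, 0.3, 10.9]
force: [1.2, 0.2, 1.3]
opening: 0.0002
```

Run:
```python
from h import *
# corner-contact arc: tip front corner at (63-r cos, 58+r sin); finger centre +9.5
r=117
for t in (1.57,1.4,1.2,1.0,.8,.6,.45,.3,.2,.12,.05):
    print(t,"centre x %.0f tcp z %.0f"%(63-r*np.cos(t)+9.5,58+r*np.sin(t)+11))
off([*chest(72.5,20),.16],10.9)
```

```text
1.57 centre x 72 tcp z 186
1.4 centre x 53 tcp z 184
1.2 centre x 30 tcp z 178
1.0 centre x 9 tcp z 167
0.8 centre x -9 tcp z 153
0.6 centre x -24 tcp z 135
0.45 centre x -33 tcp z 120
0.3 centre x -39 tcp z 104
0.2 centre x -42 tcp z 92
0.12 centre x -44 tcp z 83
0.05 centre x -44 tcp z 75
off [-75.2  -0.1  -3.6] roll 0.0 from [0.6823 0.0562 0.1564] [179.94   0.28  10.91] F [1.2 0.2 1.3] open 0.00020791682949615454 t 18.7
```

>>> jog_arm(
  motion=[
    {"offset":[-8,0,-3],"roll":0,"hand":0},
    {"offset":[-16,0,-6],"roll":0,"hand":0},
    {"offset":[-23,0,-8],"roll":0,"hand":0},
    {"offset":[-28,0,-10],"roll":0,"hand":0},
    {"offset":[-33,0,-12],"roll":0,"hand":0},
    {"offset":[-38,0,-14],"roll":0,"hand":0},
    {"offset":[-43,0,-15],"roll":0,"hand":0},
    {"offset":[-48,0,-16],"roll":0,"hand":0},
    {"offset":[-53,0,-17],"roll":0,"hand":0},
    {"offset":[-58,0,-18],"roll":0,"hand":0},
    {"offset":[-63,0,-20],"roll":0,"hand":0},
    {"offset":[-68,0,-22],"roll":0,"hand":0},
    {"offset":[-72,0,-23],"roll":0,"hand":0},
    {"offset":[-76,0,-24],"roll":0,"hand":0},
  ],
)

```text
clock: 19.87
tool_pos: [0.6088, 0.0423, 0.1818]
orientation: [180.0, 0.1, 10.9]
force: [2.3, 0.0, -1.6]
opening: 0.0002
```

Run:
```python
from h import *
off([*chest(72.5,20),.186],10.9)
s=cams.snapshot("scene");cv2.imwrite("pics/s8.png",cv2.resize(s["img"][100:270,220:370,::-1],None,fx=3.5,fy=3.5,interpolation=cv2.INTER_CUBIC))
```

```text
off [-0.4  0.2 -4.2] roll -0.0 from [0.6088 0.0423 0.1818] [1.800e+02 5.000e-02 1.089e+01] F [ 2.3  0.  -1.6] open 0.00020402002450701858 t 19.8667
```

View pics/s8.png

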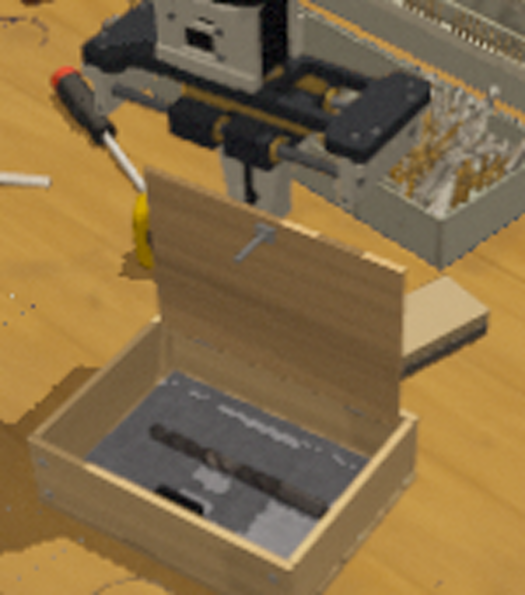

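The hatch stands about vertical, with the finger behind it. Now following the arc down.

>>> jog_arm(
  motion=[
    {"offset":[-10,0,-2],"roll":0,"hand":0},
    {"offset":[-20,2,-2],"roll":0,"hand":0},
    {"offset":[-26,4,-1],"roll":0,"hand":0},
    {"offset":[-32,6,0],"roll":0,"hand":0},
    {"offset":[-38,8,2],"roll":0,"hand":0},
    {"offset":[-43,10,4],"roll":0,"hand":0},
    {"offset":[-48,12,6],"roll":0,"hand":0},
    {"offset":[-53,14,9],"roll":0,"hand":0},
    {"offset":[-59,16,12],"roll":0,"hand":0},
    {"offset":[-64,18,15],"roll":0,"hand":0},
    {"offset":[-69,20,18],"roll":0,"hand":0},
    {"offset":[-73,20,21],"roll":0,"hand":0},
    {"offset":[-82,20,29],"roll":0,"hand":0},
    {"offset":[-90,20,38],"roll":0,"hand":0},
    {"offset":[-97,20,47],"roll":0,"hand":0},
    {"offset":[-103,20,57],"roll":0,"hand":0},
    {"offset":[-108,20,67],"roll":0,"hand":0},
    {"offset":[-112,20,78],"roll":0,"hand":0},
    {"offset":[-112,20,78],"roll":0,"hand":0},
    {"offset":[-112,20,78],"roll":0,"hand":0},
  ],
)

```text
clock: 21.58
tool_pos: [0.5023, 0.0011, 0.1037]
orientation: [180.0, 0.1, 10.9]
force: [-1.1, 0.9, 3.0]
opening: 0.0003
```

Run:
```python
from h import *
off([*chest(-45,0),.08],10.9)
s=cams.snapshot("scene");cv2.imwrite("pics/s9.png",cv2.resize(s["img"][100:270,200:370,::-1],None,fx=3.5,fy=3.5,interpolation=cv2.INTER_CUBIC))
```

```text
off [-5.6 -0.2 23.7] roll 0.0 from [0.5023 0.0011 0.1037] [1.7996e+02 1.5000e-01 1.0910e+01] F [-1.1  0.9  3. ] open 0.0003185219558834103 t 21.5833
```

View pics/s9.png

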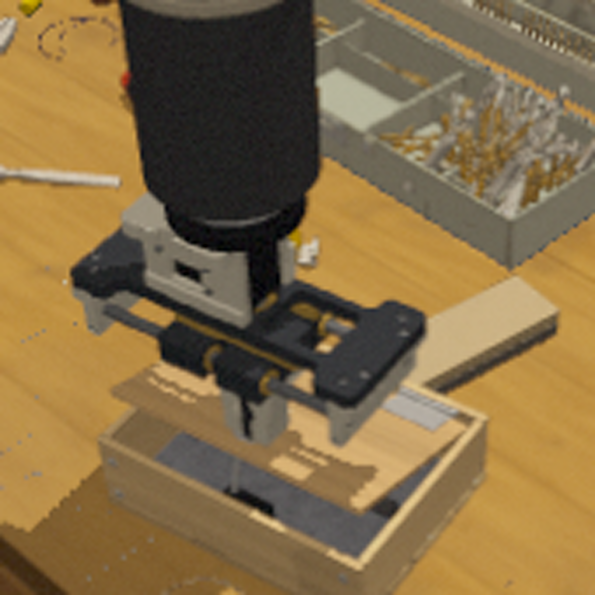

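The fingertip is on the plate area with the hatch about 0.3 rad open. Continuing slowly.

>>> jog_arm(
  motion=[
    {"offset":[-2,0,4],"roll":0,"hand":0},
    {"offset":[-3,0,8],"roll":0,"hand":0},
    {"offset":[-4,0,12],"roll":0,"hand":0},
    {"offset":[-5,0,16],"roll":0,"hand":0},
    {"offset":[-6,0,20],"roll":0,"hand":0},
    {"offset":[-6,0,23],"roll":0,"hand":0},
    {"offset":[-6,0,23],"roll":0,"hand":0},
  ],
)

```text
clock: 22.22
tool_pos: [0.4977, 0.0006, 0.0806]
orientation: [180.0, -0.0, 10.9]
force: [2.6, -1.1, 3.8]
opening: 0.0003
```

>>> jog_arm(
  motion=[
    {"offset":[-1,0,2],"roll":0,"hand":0},
    {"offset":[-1,0,4],"roll":0,"hand":0},
    {"offset":[-1,0,6],"roll":0,"hand":0},
    {"offset":[-1,0,8],"roll":0,"hand":0},
    {"offset":[-1,0,8],"roll":0,"hand":0},
  ],
)

```text
clock: 22.63
tool_pos: [0.4964, 0.0005, 0.0727]
orientation: [-180.0, 0.0, 10.9]
force: [2.4, 0.0, 3.5]
opening: 0.0002
```

>>> jog_arm(
  motion=[
    {"offset":[0,0,1.5],"roll":0,"hand":0},
    {"offset":[0,0,3],"roll":0,"hand":0},
    {"offset":[0,0,4],"roll":0,"hand":0},
    {"offset":[0,0,4],"roll":0,"hand":0},
  ],
)

```text
clock: 22.97
tool_pos: [0.4963, 0.0005, 0.0688]
orientation: [-180.0, 0.0, 10.9]
force: [2.2, 1.2, 3.1]
opening: 0.0
```

>>> jog_arm(
  motion=[
    {"offset":[0,0,1],"roll":0,"hand":0},
    {"offset":[0,0,2],"roll":0,"hand":0},
    {"offset":[0,0,3],"roll":0,"hand":0},
    {"offset":[0,0,3],"roll":0,"hand":0},
  ],
)

```text
clock: 23.3
tool_pos: [0.4964, 0.0004, 0.0658]
orientation: [-180.0, 0.0, 10.9]
force: [1.8, 2.8, 3.8]
opening: 0.0003
```

>>> jog_arm(
  motion=[
    {"offset":[0,0,0.5],"roll":0,"hand":0},
    {"offset":[0,0,0.8],"roll":0,"hand":0},
    {"offset":[0,0,0.8],"roll":0,"hand":0},
  ],
)

```text
clock: 23.55
tool_pos: [0.4964, 0.0004, 0.0652]
orientation: [-180.0, 0.0, 10.9]
force: [1.4, 3.2, 3.5]
opening: 0.0004
```

>>> jog_arm(
  motion=[
    {"offset":[0,0,0.5],"roll":0,"hand":0},
    {"offset":[0,0,0.8],"roll":0,"hand":0},
    {"offset":[0,0,0.8],"roll":0,"hand":0},
  ],
)

```text
clock: 23.8
tool_pos: [0.4965, 0.0004, 0.0644]
orientation: [-180.0, 0.0, 10.9]
force: [0.4, 3.2, 4.3]
opening: 0.0001
```

>>> jog_arm(
  motion=[
    {"offset":[0,0,0.5],"roll":0,"hand":0},
    {"offset":[0,0,0.8],"roll":0,"hand":0},
    {"offset":[0,0,0.8],"roll":0,"hand":0},
  ],
)

```text
clock: 24.05
tool_pos: [0.4965, 0.0004, 0.0636]
orientation: [180.0, 0.0, 10.9]
force: [0.2, 3.4, 3.0]
opening: 0.0002
```

>>> jog_arm(
  motion=[
    {"offset":[0,0,0.5],"roll":0,"hand":0},
    {"offset":[0,0,0.8],"roll":0,"hand":0},
    {"offset":[0,0,0.8],"roll":0,"hand":0},
  ],
)

```text
clock: 24.3
tool_pos: [0.4965, 0.0003, 0.0628]
orientation: [180.0, 0.0, 10.9]
force: [1.3, 1.8, 4.1]
opening: 0.0006
```

>>> jog_arm(
  motion=[
    {"offset":[0,0,0.5],"roll":0,"hand":0},
    {"offset":[0,0,0.8],"roll":0,"hand":0},
    {"offset":[0,0,0.8],"roll":0,"hand":0},
  ],
)

```text
clock: 24.55
tool_pos: [0.4965, 0.0003, 0.062]
orientation: [180.0, 0.0, 10.9]
force: [1.3, 2.4, 3.9]
opening: 0.0002
```

>>> jog_arm(
  motion=[
    {"offset":[0,0,0.5],"roll":0,"hand":0},
    {"offset":[0,0,0.8],"roll":0,"hand":0},
    {"offset":[0,0,0.8],"roll":0,"hand":0},
  ],
)

```text
clock: 24.8
tool_pos: [0.4965, 0.0003, 0.0612]
orientation: [180.0, -0.0, 10.9]
force: [1.4, 0.3, 3.9]
opening: 0.0002
```

>>> jog_arm(
  motion=[
    {"offset":[0,0,0.5],"roll":0,"hand":0},
    {"offset":[0,0,0.5],"roll":0,"hand":0},
    {"offset":[0,0,0.5],"roll":0,"hand":0},
  ],
)

```text
clock: 25.05
tool_pos: [0.4965, 0.0003, 0.0608]
orientation: [180.0, -0.0, 10.9]
force: [1.3, 1.8, 4.3]
opening: 0.0005
```

>>> jog_arm(
  motion=[
    {"offset":[0,0,0.5],"roll":0,"hand":0},
    {"offset":[0,0,0.7],"roll":0,"hand":0},
    {"offset":[0,0,0.7],"roll":0,"hand":0},
  ],
)

```text
clock: 25.3
tool_pos: [0.4966, 0.0004, 0.0601]
orientation: [180.0, -0.0, 10.9]
force: [1.5, 1.3, 4.3]
opening: 0.0006
```

>>> jog_arm(
  motion=[
    {"offset":[0,0,0.5],"roll":0,"hand":0},
    {"offset":[0,0,0.5],"roll":0,"hand":0},
    {"offset":[0,0,0.5],"roll":0,"hand":0},
  ],
)

```text
clock: 25.55
tool_pos: [0.4966, 0.0003, 0.0597]
orientation: [180.0, -0.0, 10.9]
force: [2.0, 1.3, 6.5]
opening: 0.0001
```

>>> jog_arm(
  motion=[
    {"offset":[0,0,0.4],"roll":0,"hand":0},
    {"offset":[0,0,0.4],"roll":0,"hand":0},
    {"offset":[0,0,0.4],"roll":0,"hand":0},
  ],
)

```text
clock: 25.8
tool_pos: [0.4967, 0.0004, 0.0595]
orientation: [180.0, -0.0, 10.9]
force: [0.5, 1.0, 7.7]
opening: 0.0004
```

>>> jog_arm(
  motion=[
    {"offset":[0,0,0.3],"roll":0,"hand":0},
    {"offset":[0,0,0.3],"roll":0,"hand":0},
    {"offset":[0,0,0.3],"roll":0,"hand":0},
  ],
)

```text
clock: 26.05
tool_pos: [0.4967, 0.0004, 0.0592]
orientation: [180.0, -0.0, 10.9]
force: [0.7, 1.2, 7.9]
opening: 0.0001
```

>>> jog_arm(
  motion=[
    {"offset":[0,0,0.3],"roll":0,"hand":0},
    {"offset":[0,0,0.3],"roll":0,"hand":0},
  ],
)

```text
clock: 26.22
tool_pos: [0.4968, 0.0004, 0.0591]
orientation: [180.0, -0.0, 10.9]
force: [0.8, 2.1, 10.3]
opening: 0.0007
```

>>> jog_arm(
  motion=[
    {"offset":[0,0,-4],"roll":0,"hand":0},
    {"offset":[0,0,-8],"roll":0,"hand":0},
    {"offset":[0,0,-12],"roll":0,"hand":0},
    {"offset":[0,0,-18],"roll":0,"hand":0},
    {"offset":[0,0,-20],"roll":0,"hand":0},
    {"offset":[0,0,-20],"roll":0,"hand":0},
  ],
)

```text
clock: 26.72
tool_pos: [0.4962, 0.0002, 0.0789]
orientation: [-180.0, 0.0, 10.9]
force: [-0.6, -0.1, -0.7]
opening: 0.0002
```

No force remains on the tool, so the hatch is held. I'll retreat up and to the left, wait, and look from the top.

>>> jog_arm(
  motion=[
    {"offset":[0,0,-40],"roll":0,"hand":0},
    {"offset":[0,0,-80],"roll":0,"hand":0},
    {"offset":[0,0,-120],"roll":0,"hand":0},
    {"offset":[0,-40,-150],"roll":0,"hand":0},
    {"offset":[0,-80,-160],"roll":0,"hand":0},
    {"offset":[0,-120,-160],"roll":0,"hand":0},
    {"offset":[0,-160,-160],"roll":0,"hand":0},
    {"offset":[0,-200,-160],"roll":0,"hand":0},
    {"offset":[0,-240,-160],"roll":0,"hand":0},
    {"offset":[0,-280,-160],"roll":0,"hand":0},
    {"offset":[0,-300,-160],"roll":0,"hand":0},
    {"offset":[0,-300,-160],"roll":0,"hand":0},
    {"offset":[0,-300,-160],"roll":0,"hand":0},
    {"offset":[0,-300,-160],"roll":0,"hand":0},
    {"offset":[0,-300,-160],"roll":0,"hand":0},
  ],
)

```text
clock: 27.97
tool_pos: [0.4397, 0.2939, 0.2383]
orientation: [180.0, 0.0, 10.8]
force: [-0.8, -0.3, 0.1]
opening: 0.0007
```

Run:
```python
from h import *
s=cams.snapshot("top");a=s["img"][150:310,200:520,::-1]
b=cams.snapshot("scene")["img"][130:330,220:440,::-1]
cv2.imwrite("pics/s10.png",np.vstack([cv2.resize(a,(560,280)),cv2.resize(b,(340,309)).repeat(1,1) if 0 else cv2.copyMakeBorder(cv2.resize(b,(340,309)),0,0,0,220,cv2.BORDER_CONSTANT)]))
```

```text
(no output)
```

View pics/s10.png

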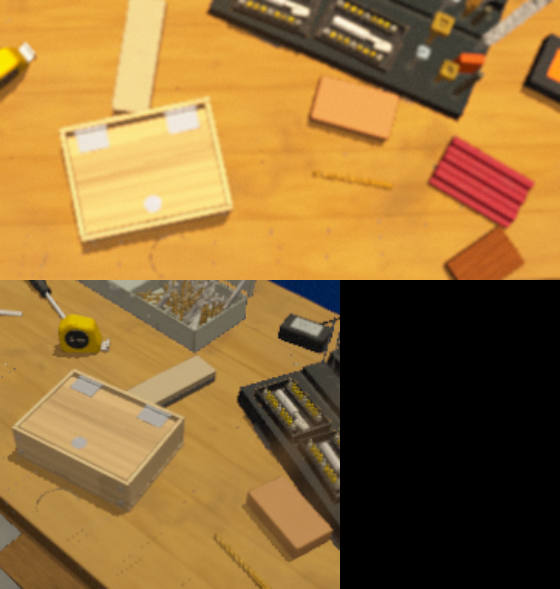

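The hatch sits flush and latched, with the plate at (152,204) in the top crop. The bystanders are where they were.

```bash
python3 -c "
from plant import order;print(order.close_job())"
```

```text
the job is handed in; nothing more can be done
None
```

The long drill bit is in the chest and the hatch is shut and latched again. I handed the job in at about 28 s on the robot's clock.

- **Opening:** I pressed the plate in small steps until I felt the stop, about 10 mm below its latched height. The highest force I read was 9.3 N, and the hatch sprang open when I let go.
- **Placing the bit:** My first grip was 4 mm too high and only marginal, so I reopened, went lower and gripped again. I set the bit down near the front of the chest, because the gripper would otherwise have hit the open hatch. I then pushed it back with the open jaws. The picture afterwards showed it flat along y, near the middle of the floor, though I did not measure its final position.
- **Closing:** I swung the hatch shut from behind and pressed to its stop again, reading 10.3 N at most.
- **Last checks:** With the tool withdrawn there was no force on it. More than a second later, both cameras showed the hatch flush, and the bystanders in view had not visibly moved. The arm was clear of everything. No check failed.

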